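Open the dual-control sample safe in the barrel cellar

ROBOT

A 6-joint arm with a two-finger parallel gripper is mounted at the origin on the work surface. World frame = base frame: x ahead of the robot, y to its left, z up, the work surface at z = 0. Lengths are in mm, angles in degrees, forces in N, time in s.
With the tool pointing down it reaches from about 300 to 850 mm from the base axis. Payload 4.2 kg.
Tool frame: the origin (TCP) lies at the very end of the fingers, on their centre line; the grasp point (between the pads) lies env.grip_point_offset behind it (env.grip_point_offset is the distance from the TCP to the grasp point, in mm); z points along the fingers, y is the direction in which the jaws open and shut (so a half turn about z gives the same grasp; the last joint's range is limited). The gripper opens to 91 mm and grips with 3 to 60 N. Pads are 32 mm wide; open, the fingers measure 118 mm over their backs; the gripper's body (76 mm by 178 mm) begins 60 mm behind the grasp point.
Start: joints at [-77.521, 18.312, 89.639, -0, 72.044, -1.146], TCP at [135.452, -558.834, 213.976] pointing down, gripper open.
Joint ranges: [-177.97, 177.97], [-48.28, 115.42], [12.27, 149.76], [-77.06, 257.06], [2.81, 150.46], [-146.56, 146.56]. Speed limits (degrees/s): [147.25, 147.25, 180, 180, 180, 180].

INTERFACE

Orientations are given as [roll, pitch, yaw] about the fixed x, y, z axes, in that order (R = Rz(yaw) Ry(pitch) Rx(roll)).
In Python, from workcell import env, grab_frame, camera_params gives the robot as it stands. The module is installed in compiled form; this text tells all that it offers.
- The arm moves only by the shell command python3 -m creep 'ROWS' [OPENING] [FORCE]. ROWS is a JSON object of lists of equal length, an entry for each row: "offset": the shift along the tool's x, y, z in m, a list of three; "rotation": the turn, a rotation vector about the tool's x, y, z in degrees, a list of three. A call has 1 to 5 rows; each row shifts and turns the commanded pose from where the row before left it, along the tool's axes as they then stand; what a row does not reach is not made up. A row lasts 1/8 s, in which the tool goes at most 62.5 mm and 10.7 degrees, less where a joint would pass 70% of its speed; a pose out of reach is approached as far as the arm can. A call is refused whole if a number of a shift passes 0.0625 or a number of a turn 10.7, either way. A call with a gripper value outside its range is refused whole. OPENING is the closure, from 0 (fully open) to 1 (shut), set as the call begins (- or left out, the last holds). The fingers move at their own pace and stop on an object; FORCE is the grip in N (left out, the last holds). Time passes only in rows, so rows that do not move let the fingers close. It gives the time, the measured TCP pose, the force and the opening at its end, in the units of the state.
- env.state(): the state, without advancing time (a new reading comes with each control period).
- grab_frame(name): name is "scene" or "top" or "wrist"; returns the picture (480x640x3 uint8, red, green, blue); there is no depth.
- camera_params(name): a dict with "mtx" (3x3 intrinsics, pixels), "R" (3x3) and "t" (3): a world point X has camera coordinates R X + t. Camera axes: x right, y down, z forward; pixel columns grow to the right and rows downward; lengths in mm; the calibration is good to about 2 mm. A picture is of the moment at which its call begins: read the wrist's pose just before it. camera_params takes no time and is no camera call; for the wrist camera it gives the pose at the moment of the call.
- env.job_done(): hands the job in, once; it reports no verdict.
The state is a dict: "time_s": time; "qpos": joint angles; "qvel": joint speeds; "effort": joint torques, N m; "ee_pos": TCP position; "ee_rot": TCP orientation; "force": force on the tool from outside, world axes, zero at the start; "torque": the same for the moment, N m; "gripper_width": finger opening in mm.
Only numpy, scipy, OpenCV 4.12 (cv2) and the standard library are available. Lean on these libraries where they do the work, as an engineer would, in place of code of your own. Each camera call takes 0.05 s, during which the arm holds its last target.

TASK

The cask samples we need are in the grey sample safe on the bench. It is on day lock, so each dial only has to be brought to its last number: turn the left dial until 70 stands at its white index mark and the right dial until 30 stands at its mark, then slide the bolt handle all the way back towards the hinges and raise the lid by it to about 65 degrees, where it stays open by itself. Do not shift the glass jar, jug or wooden bungs beside it.

Things in the scene. Friction and masses are not known exactly. Their poses are not given: they have to be found in the camera images.
- safe: Fixed grey steel box, 240 deep x 360 wide x 100 mm high, turned up to 17 degrees. Origin: centre of its underside on the bench. x points from its front (robot's side) to the hinges at its back, y to its left, z up. Its lid (245 x 370 x 14 mm, top face 115 mm above the bench when shut) carries two black dials at x +30, y +105 (left) and -105 mm (right) and, in front between them, the bolt handle.
- safe_lid (a joint): Lid angle in rad: 0 shut, grows as the front of the lid rises about the hinge line at its back, stops at 1.75. A gas stay and stiff hinges hold it at whatever angle it is let go; raising it takes about 5 N at the handle. Locked until the bolts are drawn.
- lid_hinge (a point): Middle of the lid's hinge line: x +120, y 0, 101 mm above the bench in the safe's frame. The hinge axis is the safe's y axis; the lid's front swings up and back.
- left_dial (a joint): Turn of the left dial (92 mm across, numbered 0 to 90 by tens clockwise, a mark every 2) in rad, growing anticlockwise seen from above. Number at the index = 100 x value / 6.283: 70 is 4.398 rad, a full turn more or less is the same. No stops, friction 0.06 N m, stays where it is left. The lock passes within about 2 numbers of the code.
- right_dial (a joint): The same for the right dial: number at the index = 100 x value / 6.283 (30 is 1.885 rad), growing anticlockwise seen from above.
- left_knob (a point): Centre of the left dial's round fluted steel knob, on the vertical dial axis, half-way up: 44 mm in diameter, 27 mm high (lid shut: from 121.5 to 148.5 mm above the bench; the 92 mm dial plate under it lies at 121.5 mm). It may be gripped across at any yaw. A white line on its top points to the dial's 0.
- right_knob (a point): The same for the right dial's knob.
- left_70 (a point): The number 70 on the left dial's plate, 36 mm from the dial's axis; turns with the dial.
- right_30 (a point): The number 30 on the right dial's plate, 36 mm from the dial's axis; turns with the dial.
- left_index (a point): Where the number must come on the left dial: 36 mm from the dial's axis on its far side (towards the hinges), in line with the white index bar on the lid beside the dial.
- right_index (a point): The same for the right dial.
- bolt_handle (a joint): Travel of the bolt handle in m: 0 bolts thrown, 0.024 fully back. It slides along the lid from the front towards the hinges (the safe's +x), friction about 3 N, and stays where it is left. The bolts clear from about 0.018. With a dial off its number it is blocked after 3 mm.
- handle_grip (a point): Middle of the bolt handle's bar: round, 14 mm thick, 100 mm long along the safe's y on a leg at each end, its centre 40 mm above the lid (155 mm above the bench, lid shut), 210 mm from the hinge line when thrown, 186 mm when drawn. Pinch it from above at the middle, fingers closing along the safe's x; the round bar turns between the fingers as the lid rises.
- glass_jar: Bystander: glass jar with steel cap, 96 mm across, 150 mm high, standing right of the safe. Origin: centre of its underside.
- steel_jug: Bystander: steel jug with a handle, 90 mm across, 120 mm high, standing left of the safe. Origin: centre of its underside.
- bung0: Bystander: wooden barrel bung, 58 mm across, 42 mm high, at the front left corner of the safe. Origin: centre of its underside.
- bung1: Bystander: wooden barrel bung, 58 mm across, 42 mm high, at the front right corner of the safe. Origin: centre of its underside.

How it is judged (in metres and radians):
On the way, in this order (a step that is already met when the one before it is completed fails the run):
1. 70 stands at the left dial's index mark and 30 at the right dial's, each within 3 numbers (distance between left_70 and left_index below 0.0072 m and distance between right_30 and right_index below 0.0072 m), for 0.2 s.
2. the bolt handle is drawn back at least 18 mm with the lid still shut (value of joint bolt_handle above 0.018 m and value of joint safe_lid below 0.15 rad), for 0.05 s.
At the end, for the whole second after the job is handed in: The lid stands open by itself at more than 1.0 rad (57 degrees), at rest, and the robot has let go (value of joint safe_lid above 1 rad and velocity of joint safe_lid between -0.05 and 0.05 rad/s); the robot touches nothing.
It fails at once if the glass jar, the jug or a bung is shifted by more than 30 mm (distance of any of glass_jar, steel_jug, bung0, bung1 from where it was at the start of the episode above 0.03 m).
It also fails if it takes over 58 s, if anything falls off the work surface, if the arm or the gripper's body presses on something with over 40 N, if the wrist force passes 120 N, or if a joint passes its speed limit or range.

## Working session

There is one attempt and no reset: what is moved stays moved. The work goes in short steps, Python scripts to look and compute and a shell command to move; the robot and the scene stay as the last step left them, time stands still between calls to the robot, and variables do not carry over. Pictures are saved under pics/ and viewed, and the job is handed in when it is done.

```bash
mkdir -p pics; python3 - <<'E'
from workcell import env, grab_frame, camera_params
import cv2
print(env.state()); print(env.grip_point_offset)
for n in ["scene","top","wrist"]:
    p=camera_params(n); print(n,p)
    cv2.imwrite(f"pics/{n}0.png",grab_frame(n)[:,:,::-1])
E
```

```text
{'time_s': 0.0, 'qpos': array([-7.75211736e+01,  1.83490977e+01,  8.97081903e+01,  1.65103304e-03,
        7.20429384e+01, -1.14578398e+00]), 'qvel': array([-0.00762047, -0.05231661,  0.01538437,  0.0387341 ,  0.04085029,
       -0.04091787]), 'effort': array([-2.80694461e-03, -4.12461448e+01, -2.31971794e+01,  7.25554302e-02,
        4.57105518e-02, -1.40552047e-04]), 'ee_pos': array([ 135.3454806 , -558.30957133,  213.13368734]), 'ee_rot': array([-1.79899825e+02, -3.57356397e-03,  1.36240968e+01]), 'force': array([-0.83556386,  0.01433683, -0.43550291]), 'torque': array([ 0.01526124,  0.00585376, -0.06535549]), 'gripper_width': 91.03178036798955}
18.8
scene {'mtx': array([[518.66525958,   0.        , 316.77261763],
       [  0.        , 518.66525958, 237.49506841],
       [  0.        ,   0.        ,   1.        ]]), 'R': array([[ 0.26677266,  0.96363423,  0.01553731],
       [ 0.80647107, -0.21437879, -0.55104096],
       [-0.52767107,  0.15953306, -0.83433354]]), 't': array([-172.55404651, -385.47644599, 1628.68753245])}
top {'mtx': array([[623.14139994,   0.        , 316.22566914],
       [  0.        , 623.14139994, 231.66144385],
       [  0.        ,   0.        ,   1.        ]]), 'R': array([[-0.00231693, -0.99998909,  0.00405554],
       [-0.99431326,  0.00187194, -0.1064783 ],
       [ 0.10646955, -0.00427918, -0.99430676]]), 't': array([  45.95858446,  545.90798215, 1494.8814128 ])}
wrist {'mtx': array([[345.4713988 ,   0.        , 317.47297784],
       [  0.        , 345.4713988 , 243.25989135],
       [  0.        ,   0.        ,   1.        ]]), 'R': array([[ 0.23608087, -0.97173178, -0.00177842],
       [-0.94227954, -0.2293719 ,  0.24392172],
       [-0.23743441, -0.05590948, -0.96979329]]), 't': array([-574.15450727,  -28.35483297,  389.72338281])}
```

View pics/top0.png

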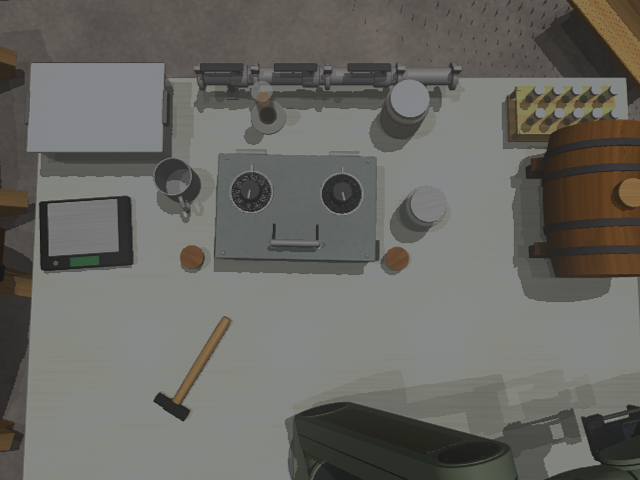

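View pics/scene0.png

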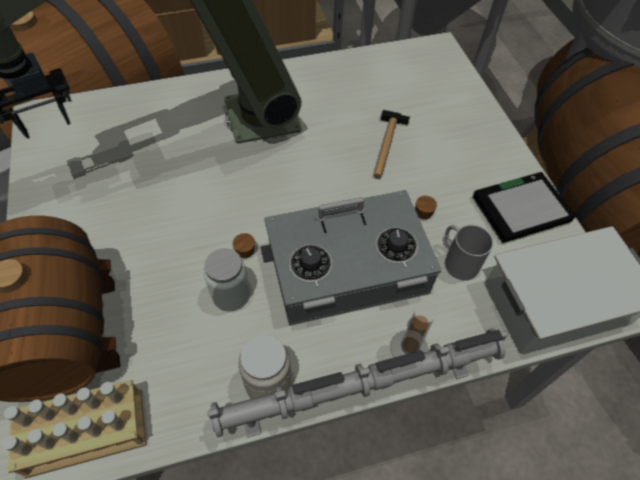

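The top view shows the safe at px (215-378, 152-262), the left dial at about (251,191), the right dial at about (341,193), and the handle bar from (270,243) to (322,243). I'll zoom in and measure.

```bash
cat > h.py <<'E'
import numpy as np, cv2
from workcell import env, grab_frame, camera_params
def ray(p,uv,z):
    M=p['mtx'];R=p['R'];t=p['t']
    d=R.T@np.linalg.inv(M)@np.array([uv[0],uv[1],1.]); c=-R.T@t
    return c+d*(z-c[2])/d[2]
def proj(p,X):
    x=p['mtx']@(p['R']@np.asarray(X,float)+p['t']); return x[:2]/x[2]
E
python3 - <<'E'
from h import *
p=camera_params("top"); im=cv2.imread("pics/top0.png")
g=cv2.cvtColor(im,cv2.COLOR_BGR2GRAY)
m=(g<60).astype(np.uint8)*255; m[:145]=0;m[270:]=0;m[:,:212]=0;m[:,385:]=0
m=cv2.morphologyEx(m,cv2.MORPH_CLOSE,np.ones((5,5)))
C=[]
for c in cv2.findContours(m,cv2.RETR_EXTERNAL,cv2.CHAIN_APPROX_NONE)[0]:
    if cv2.contourArea(c)>500:
        e=cv2.fitEllipse(c); print(e, ray(p,e[0],121.5)); C.append(ray(p,e[0],121.5))
C.sort(key=lambda a:-a[1]); 
if len(C)==2:
    d=C[0]-C[1]; print(np.hypot(*d[:2]), "yaw",np.degrees(np.arctan2(-d[0],d[1])))
for uv in [(270,243),(322,243)]: print(ray(p,uv,155))
cv2.imwrite("pics/topz.png",cv2.resize(im[150:265,210:385],None,fx=4.5,fy=4.5,interpolation=cv2.INTER_CUBIC))
im=cv2.imread("pics/scene0.png");cv2.imwrite("pics/scz.png",cv2.resize(im[185:325,255:445],None,fx=4.2,fy=4.2,interpolation=cv2.INTER_CUBIC))
E
```

```text
((341.116455078125, 193.57801818847656), (37.74388885498047, 38.113128662109375), 79.22193145751953) [624.5429156  -12.54007355 121.5       ]
((250.6692657470703, 191.7295379638672), (37.662193298339844, 38.17036056518555), 53.889957427978516) [629.20873535 196.51164597 121.5       ]
209.1037811896135 yaw -1.2785707011865233
[507.19948187 148.83243566 155.        ]
[506.97178253  32.48987261 155.        ]
```

View pics/topz.png

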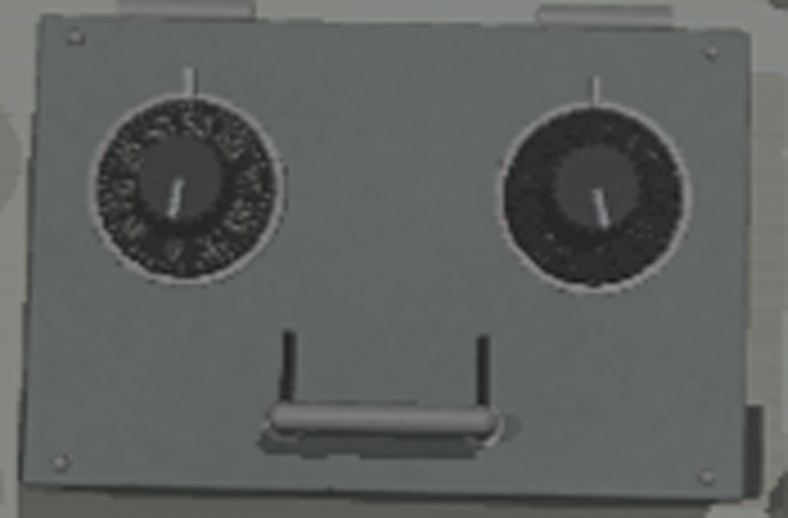

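View pics/scz.png

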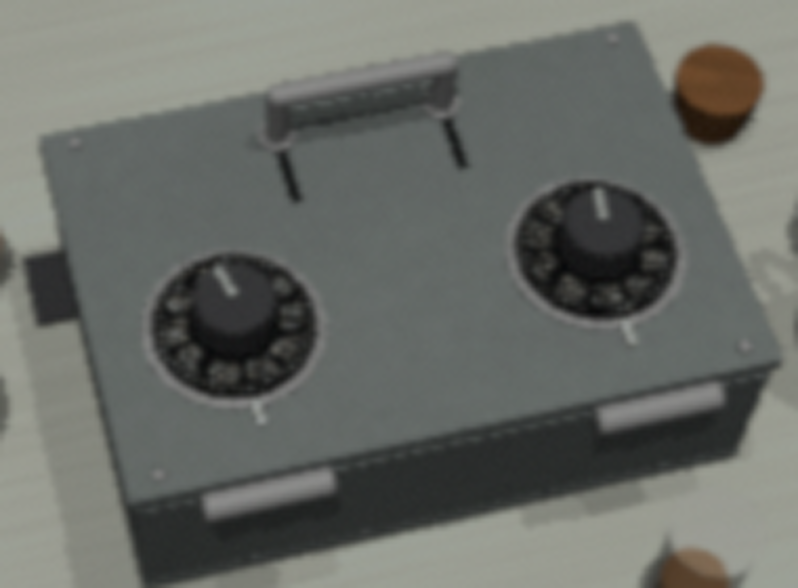

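The safe's yaw is about -1.3°. The zero lines put the left dial near 47, so it needs about +83° anticlockwise. The right dial is near 53, so it needs about 84° clockwise. First I'll turn the tool to yaw 90, then travel to the right knob.

```bash
python3 -m creep '{"offset":[[0,0,0],[0,0,0],[0,0,0],[0,0,0]],"rotation":[[0,0,-9.55],[0,0,-9.55],[0,0,-9.55],[0,0,-9.55]]}' 0
python3 -m creep '{"offset":[[0,0,0],[0,0,0],[0,0,0],[0,0,0]],"rotation":[[0,0,-9.55],[0,0,-9.55],[0,0,-9.55],[0,0,-9.55]]}'
python3 -m creep '{"offset":[[0.0455,0.0407,0],[0.0455,0.0407,0],[0.0455,0.0407,0],[0.0455,0.0407,0]],"rotation":[[0,0,0],[0,0,0],[0,0,0],[0,0,0]]}'
```

```text
time_s: 0.65
ee_pos: [135.4, -558.6, 213.6]
ee_rot: [-180.0, -0.0, 52.1]
force: [0.4, -0.7, 0.6]
gripper_width: 91.4
time_s: 1.15
ee_pos: [135.4, -558.6, 213.6]
ee_rot: [-180.0, -0.0, 90.3]
force: [-0.2, 0.2, -0.5]
gripper_width: 91.2
time_s: 1.65
ee_pos: [299.1, -375.2, 213.8]
ee_rot: [180.0, 0.0, 90.0]
force: [1.0, -0.3, 0.8]
gripper_width: 91.0
```

```bash
python3 -m creep '{"offset":[[0.0455,0.0407,0],[0.0455,0.0407,0],[0.0455,0.0407,0],[0.0455,0.0407,0]],"rotation":[[0,0,0],[0,0,0],[0,0,0],[0,0,0]]}'
python3 -m creep '{"offset":[[0.0455,0.0407,0],[0.0455,0.0407,0],[0.0455,0.0407,0],[0.0445,0.0407,0],[0,0,0]],"rotation":[[0,0,0],[0,0,0],[0,0,0],[0,0,0],[0,0,0]]}'
python3 - <<'E'
from h import *
s=env.state();print(s['ee_pos'],s['ee_rot'],s['qpos'])
p=camera_params("wrist"); im=grab_frame("wrist")[:,:,::-1]; cv2.imwrite("pics/w1.png",im)
np.savez("w1.npz",**p)
print(proj(p,[624.5,-12.5,148.5]))
E
```

```text
time_s: 2.15
ee_pos: [461.9, -193.0, 213.9]
ee_rot: [180.0, 0.0, 90.0]
force: [0.6, -1.7, 0.7]
gripper_width: 91.3
time_s: 2.78
ee_pos: [625.5, -10.4, 212.6]
ee_rot: [-180.0, -0.0, 90.3]
force: [-0.6, -1.1, -0.1]
gripper_width: 91.3
[625.49354835 -10.39250603 212.59621193] [-1.79969838e+02 -4.14720217e-02  9.02875292e+01] [-2.02678422e+00  2.29718381e+01  8.27005877e+01  4.17667488e-02
  7.43593905e+01 -2.32559594e+00]
[316.80738696 258.95261625]
```

View pics/w1.png

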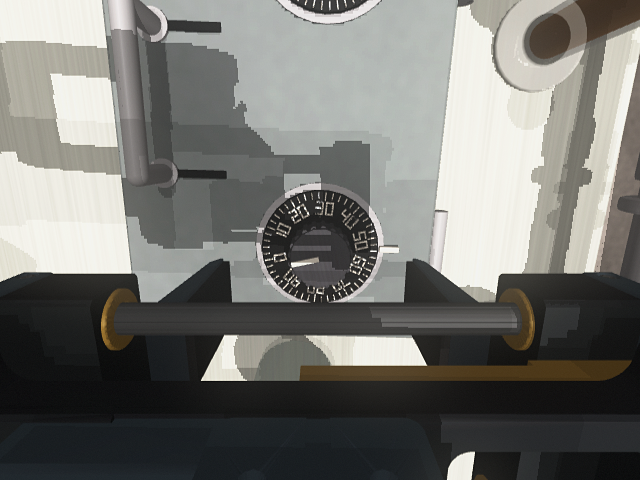

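The wrist picture shows the right dial centred near (320,243), its index bar at (390,248), 50 at (362,241) and 60 at (357,267). That reads about 53. Next I'll measure it properly.

```bash
python3 - <<'E'
from h import *
p=dict(np.load("w1.npz")); im=cv2.imread("pics/w1.png"); g=cv2.cvtColor(im,cv2.COLOR_BGR2GRAY)
h=cv2.cvtColor(im,cv2.COLOR_BGR2HSV)
cv2.imwrite("pics/w1z.png",cv2.resize(im[175:310,245:410],None,fx=4.4,fy=4.4,interpolation=cv2.INTER_CUBIC))
m=(g<70).astype(np.uint8)*255; mm=np.zeros_like(m); cv2.circle(mm,(320,243),62,255,-1); m&=mm; m[298:]=0
m=cv2.morphologyEx(m,cv2.MORPH_CLOSE,np.ones((9,9)))
c=max(cv2.findContours(m,cv2.RETR_EXTERNAL,cv2.CHAIN_APPROX_NONE)[0],key=cv2.contourArea)
P=np.array([ray(p,q[0],121.5)[:2] for q in c]); 
e=cv2.minEnclosingCircle(P.astype(np.float32)); print("enc",e)
e=cv2.fitEllipse(P.astype(np.float32)); print("ell",e)
cx=np.array(e[0])
for n,uv,z in [("bar0",(383,247),115),("bar1",(398,249.5),115),("30",(324.5,208.5),121.5),("50",(362,241.5),121.5),("0",(279.5,258.5),121.5),("line0",(319,259.5),148.5),("line1",(292,265),148.5)]:
    X=ray(p,uv,z)[:2]; d=X-cx; print(n,X,np.degrees(np.arctan2(d[1],d[0])),np.hypot(*d))
E
```

```text
enc ((626.5355834960938, -11.513322830200195), 45.51377868652344)
ell ((626.5230712890625, -10.81115436553955), (88.33390808105469, 90.39242553710938), 88.09178161621094)
bar0 [677.53993519 -12.21733929] -1.5788517972046425 51.036239655917534
bar1 [689.70597076 -14.22562725] -3.0933175546682774 63.27509313236962
30 [630.12961968  19.53760463] 83.2229378450081 30.562302988241314
50 [659.65286128  -6.18174241] 7.954753544407879 33.45167320518996
0 [594.99953305 -20.37690489] -163.1196911381695 32.942936207497425
line0 [626.05642117 -12.89570611] -102.61826043043072 2.136145671239898
line1 [606.86420993 -17.09012943] -162.2866905715188 20.637256543722362
```

View pics/w1z.png

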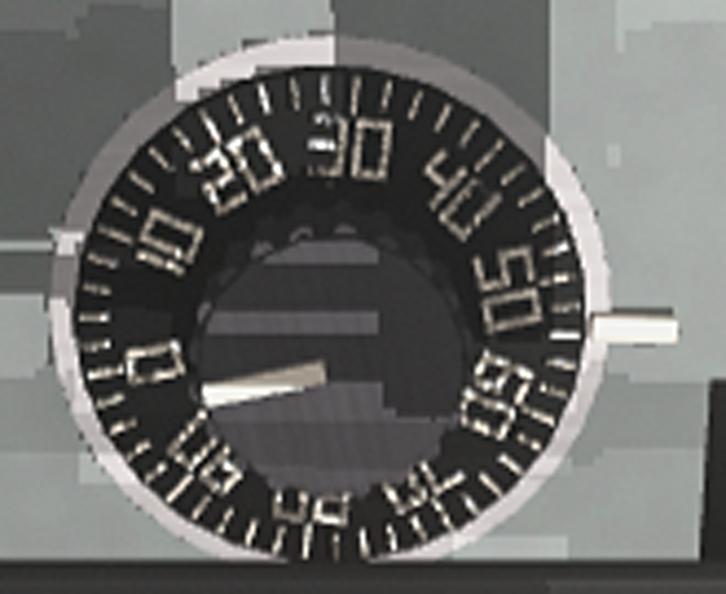

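Right dial: it reads about 53.8, so it needs about 85.5° clockwise. I'll descend over the knob.

```bash
python3 -m creep '{"offset":[[0,0,0.03],[0,0,0.03],[0,0,0.015],[0,0,0]],"rotation":[[0,0,0],[0,0,0],[0,0,0],[0,0,0]]}'
```

```text
time_s: 3.32
ee_pos: [622.6, -14.5, 138.3]
ee_rot: [-179.9, 0.0, 90.0]
force: [0.4, -0.3, 1.0]
gripper_width: 91.1
```

```bash
python3 -m creep '{"offset":[[0.0015,0.002,0.013],[0,0,0]],"rotation":[[0,0,0],[0,0,0]]}'
python3 -m creep '{"offset":[[0,0,0],[0,0,0],[0,0,0],[0,0,0],[0,0,0]],"rotation":[[0,0,0],[0,0,0],[0,0,0],[0,0,0],[0,0,0]]}' 1 20
```

```text
time_s: 3.58
ee_pos: [625.4, -12.1, 125.5]
ee_rot: [-180.0, 0.0, 90.0]
force: [-0.1, -0.0, -0.0]
gripper_width: 90.9
time_s: 4.2
ee_pos: [626.8, -12.1, 126.2]
ee_rot: [179.8, 0.0, 90.0]
force: [7.9, 1.3, -5.6]
gripper_width: 44.4
```

```bash
python3 -m creep '{"offset":[[0,0,0],[0,0,0],[0,0,0],[0,0,0],[0,0,0]],"rotation":[[0,0,9.5],[0,0,9.5],[0,0,9.5],[0,0,9.5],[0,0,9.5]]}'
python3 -m creep '{"offset":[[0,0,0],[0,0,0],[0,0,0],[0,0,0],[0,0,0]],"rotation":[[0,0,9.5],[0,0,9.5],[0,0,9.5],[0,0,9.5],[0,0,0]]}'
python3 -m creep '{"offset":[[0,0,0],[0,0,0]],"rotation":[[0,0,0],[0,0,0]]}'
```

```text
time_s: 4.82
ee_pos: [627.0, -12.1, 126.1]
ee_rot: [179.9, -0.1, 42.2]
force: [3.8, 0.1, -1.5]
gripper_width: 43.2
time_s: 5.45
ee_pos: [627.0, -12.1, 126.1]
ee_rot: [180.0, -0.2, 4.6]
force: [5.3, 0.3, -2.2]
gripper_width: 43.4
time_s: 5.7
ee_pos: [627.0, -12.1, 126.1]
ee_rot: [180.0, -0.2, 4.7]
force: [5.6, 0.0, -4.2]
gripper_width: 43.7
```

Now I'll release, rise and check.

```bash
python3 -m creep '{"offset":[[0,0,0],[0,0,0],[0,0,0]],"rotation":[[0,0,0],[0,0,0],[0,0,0]]}' 0
python3 -m creep '{"offset":[[0,0,-0.035],[0,0,-0.045],[0,0,0]],"rotation":[[0,0,0],[0,0,0],[0,0,0]]}'
python3 - <<'E'
from h import *
s=env.state();print(s['ee_pos'],s['ee_rot'])
p=camera_params("wrist"); im=grab_frame("wrist")[:,:,::-1]; cv2.imwrite("pics/w2.png",im)
np.savez("w2.npz",**p)
E
```

```text
time_s: 6.08
ee_pos: [625.1, -12.1, 125.9]
ee_rot: [-180.0, 0.1, 4.6]
force: [0.2, 0.2, 0.5]
gripper_width: 71.1
time_s: 6.45
ee_pos: [627.6, -12.2, 210.2]
ee_rot: [179.9, -0.5, 4.5]
force: [0.9, -0.0, -0.3]
gripper_width: 91.2
[627.60700889 -12.20486722 210.20717638] [179.93819541  -0.4634737    4.5475867 ]
```

View pics/w2.png

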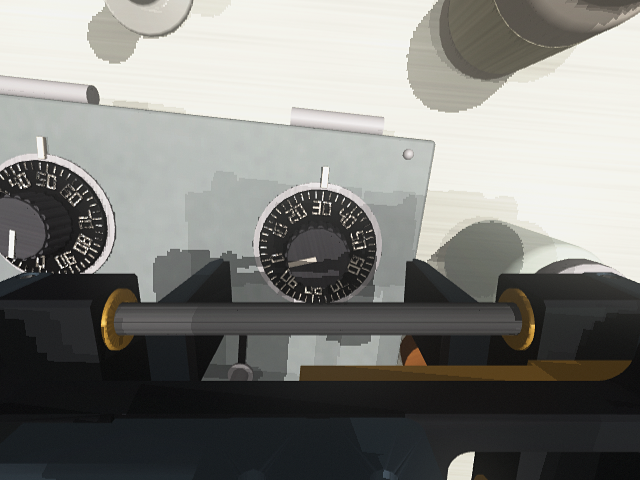

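```bash
python3 - <<'E'
from h import *
im=cv2.imread("pics/w2.png")
a=cv2.resize(im[160:305,245:390],None,fx=4.1,fy=4.1,interpolation=cv2.INTER_CUBIC)
cv2.imwrite("pics/w2z.png",a)
cv2.imwrite("pics/w2y.png",cv2.resize(im[130:280,0:125],None,fx=4,fy=4,interpolation=cv2.INTER_CUBIC))
E
```

```text
(no output)
```

View pics/w2z.png

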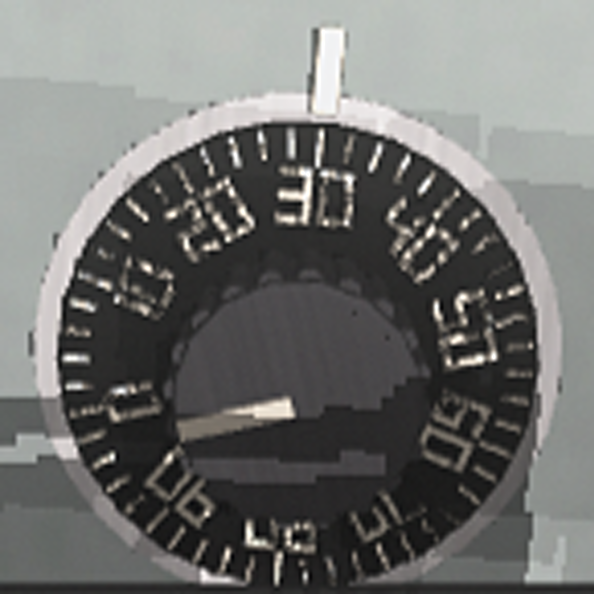

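View pics/w2y.png

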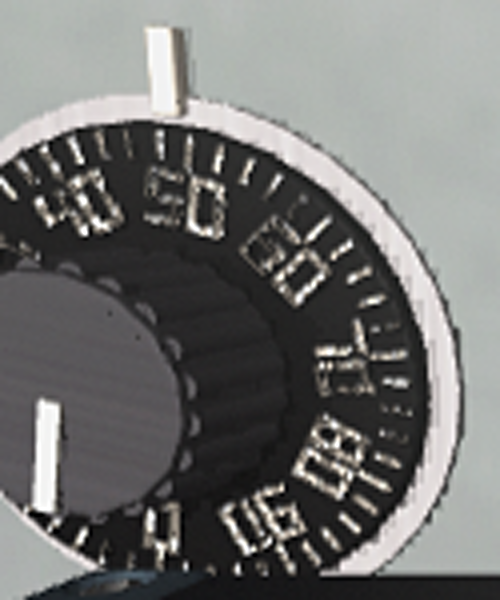

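The right dial now has 30 at the index, within about half a number. Next I'll move to the left dial.

```bash
python3 -m creep '{"offset":[[0.0054,-0.0522,0],[0.0054,-0.0522,0],[0.0054,-0.0522,0],[0.0054,-0.0522,0],[0,0,0]],"rotation":[[0,0,0],[0,0,0],[0,0,0],[0,0,0],[0,0,0]]}'
python3 - <<'E'
from h import *
s=env.state();print(s['ee_pos'],s['ee_rot'],s['qpos'])
p=camera_params("wrist"); im=grab_frame("wrist")[:,:,::-1]; cv2.imwrite("pics/w3.png",im)
np.savez("w3.npz",**p); print(proj(p,[631,198,121.5]))
cv2.imwrite("pics/w3z.png",cv2.resize(im[160:305,245:390],None,fx=4.1,fy=4.1,interpolation=cv2.INTER_CUBIC))
E
```

```text
time_s: 7.12
ee_pos: [629.3, 201.1, 203.7]
ee_rot: [-180.0, 0.2, 4.8]
force: [-0.6, -0.4, -0.7]
gripper_width: 91.4
[629.30387105 201.09536695 203.65185084] [-179.99824824    0.21127001    4.80944829] [1.67009971e+01 2.65817277e+01 7.81242159e+01 4.67369281e-02
 7.55004361e+01 1.01879769e+02]
[321.6981803  246.55687206]
```

View pics/w3z.png

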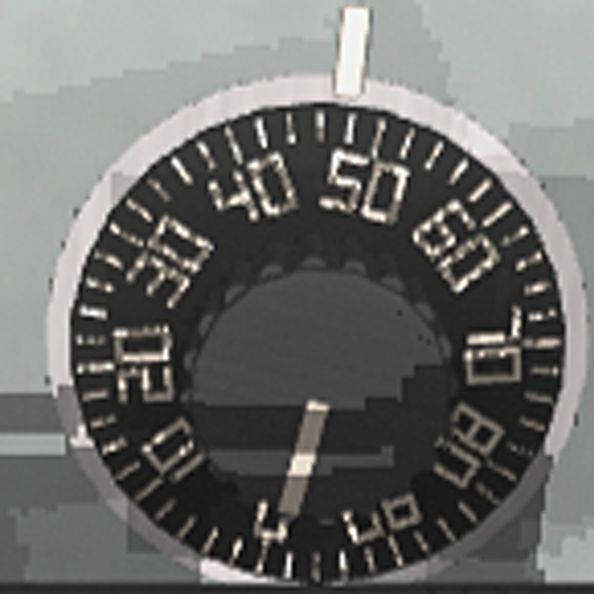

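The left dial's index stands at about 48: the 48 tick is at crop (348,132) and the bar at (350,95). I'll cross-check with rays.

```bash
python3 - <<'E'
from h import *
p=dict(np.load("w3.npz")); f=lambda u,v:(245+u/4.1,160+v/4.1)
E=[ray(p,f(*q),121.5)[:2] for q in [(318,103),(72,345),(565,345)]]
print(E)
ang=lambda d:np.degrees(np.arctan2(d[1],d[0]))
# black plate circle r=~44 through the three points
(x1,y1),(x2,y2),(x3,y3)=E
A=2*np.array([[x2-x1,y2-y1],[x3-x1,y3-y1]]);b=np.array([x2*x2-x1*x1+y2*y2-y1*y1,x3*x3-x1*x1+y3*y3-y1*y1])
c=np.linalg.solve(A,b);print("c",c,np.hypot(*(E[0]-c)))
for n,uv,z in [("bar",(350,92),117),("t48",(348,132),121.5),("t70",(540,341),121.5),("t20",(95,372),121.5)]:
    print(n,ang(ray(p,f(*uv),z)[:2]-c))
a,b=[ray(p,f(*q),148.5)[:2] for q in [(317,405),(288,515)]];print("line",ang(b-a),a,b)
E
```

```text
[array([676.85601235, 201.39576501]), array([629.10623207, 242.65287154]), array([636.77033155, 152.19857588])]
c [631.63160965 197.31501072] 45.408139752430536
bar -1.8878661671489385
t48 -2.3517527740493
t70 -82.24719440053498
t20 100.16231340202704
line 170.8557515512208 [629.56686079 197.76539051] [609.74167419 200.95657628]
```

Turn 80° anticlockwise. Descend, grip, turn.

```bash
python3 -m creep '{"offset":[[0,0,0.04],[0,0,0.03],[0,0,0.01],[0,0,0]],"rotation":[[0,0,0],[0,0,0],[0,0,0],[0,0,0]]}'
python3 -m creep '{"offset":[[0,0,0],[0,0,0],[0,0,0],[0,0,0],[0,0,0]],"rotation":[[0,0,0],[0,0,0],[0,0,0],[0,0,0],[0,0,0]]}' 1 20
```

```text
time_s: 7.68
ee_pos: [630.5, 196.7, 125.4]
ee_rot: [180.0, 0.1, 4.5]
force: [0.1, 0.5, -0.4]
gripper_width: 91.4
time_s: 8.3
ee_pos: [630.7, 197.8, 126.0]
ee_rot: [180.0, -0.0, 4.5]
force: [-0.0, 0.1, -0.3]
gripper_width: 44.3
```

```bash
python3 -m creep '{"offset":[[0,0,0],[0,0,0],[0,0,0],[0,0,0],[0,0,0]],"rotation":[[0,0,-10],[0,0,-10],[0,0,-10],[0,0,-10],[0,0,-10]]}'
python3 -m creep '{"offset":[[0,0,0],[0,0,0],[0,0,0],[0,0,0],[0,0,0]],"rotation":[[0,0,-10],[0,0,-10],[0,0,-10],[0,0,0],[0,0,0]]}'
python3 -m creep '{"offset":[[0,0,0],[0,0,0],[0,0,0]],"rotation":[[0,0,0],[0,0,0],[0,0,0]]}' 0
python3 -m creep '{"offset":[[0,0,-0.035],[0,0,-0.045],[0,0,0]],"rotation":[[0,0,0],[0,0,0],[0,0,0]]}'
python3 - <<'E'
from h import *
s=env.state();print(s['ee_pos'],s['ee_rot'],s['qpos'])
p=camera_params("wrist"); im=grab_frame("wrist")[:,:,::-1]; cv2.imwrite("pics/w4.png",im)
np.savez("w4.npz",**p)
cv2.imwrite("pics/w4z.png",cv2.resize(im[170:310,245:410],None,fx=4.1,fy=4.1,interpolation=cv2.INTER_CUBIC))
E
```

```text
time_s: 8.93
ee_pos: [631.1, 196.9, 126.0]
ee_rot: [179.9, 0.0, 54.9]
force: [1.1, -2.2, 0.3]
gripper_width: 43.6
time_s: 9.55
ee_pos: [631.7, 196.7, 126.0]
ee_rot: [179.9, 0.1, 84.4]
force: [3.8, -4.3, -0.8]
gripper_width: 43.3
time_s: 9.93
ee_pos: [630.3, 198.1, 125.8]
ee_rot: [-180.0, -0.0, 84.5]
force: [-0.1, 0.4, -0.1]
gripper_width: 71.0
time_s: 10.3
ee_pos: [632.6, 198.6, 210.5]
ee_rot: [179.5, -0.2, 84.5]
force: [0.2, -0.6, 0.1]
gripper_width: 91.3
[632.62705025 198.64377201 210.46984823] [179.54499495  -0.20127542  84.51012857] [1.64299117e+01 2.62203579e+01 7.77440700e+01 1.74149230e-02
 7.55383241e+01 2.19163065e+01]
```

View pics/w4z.png

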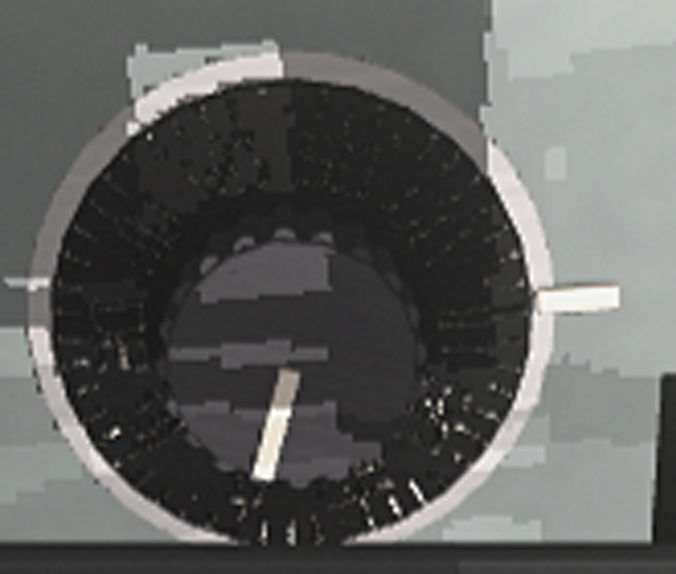

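View pics/w4.png

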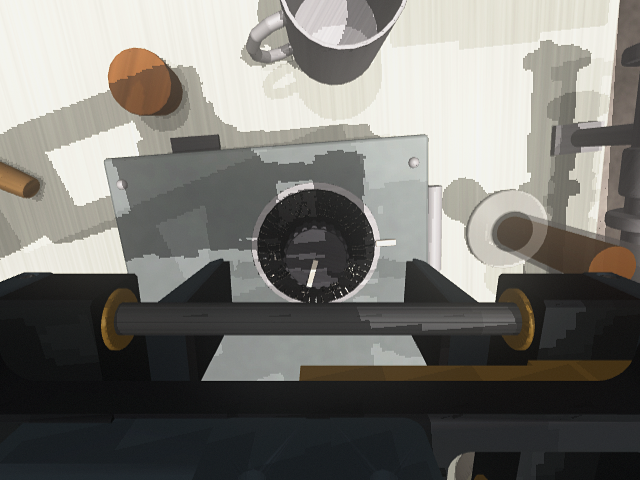

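```bash
python3 - <<'E'
from h import *
p=dict(np.load("w4.npz")); f=lambda u,v:(245+u/4.1,170+v/4.1)
ang=lambda d:np.degrees(np.arctan2(d[1],d[0]))
a,b=[ray(p,f(*q),148.5)[:2] for q in [(290,372),(264,480)]];print("line",ang(b-a)%360,a,b)
a,b=[ray(p,f(*q),116)[:2] for q in [(540,300),(620,296)]];print("bar",ang(b-a),a,b)
# bolt-handle prediction
yaw=np.radians(-1.4); R=np.array([[np.cos(yaw),-np.sin(yaw)],[np.sin(yaw),np.cos(yaw)]])
mid=(np.array([626.3,-11.7])+np.array([631.4,197.5]))/2
o=mid-R@[30,0]; print("origin",o,"grip",o+R@[-90,0],"hinge",o+R@[120,0])
t=camera_params("top"); im=cv2.imread("pics/top0.png")
g=o+R@[-90,0]; print("pred px in top0",proj(t,[*g,155]), [proj(t,[*(g+R@[0,s]),155]) for s in (50,-50)])
E
```

```text
line 251.47216045733413 [631.15071601 196.14865654] [624.73020503 176.99071233]
bar -2.6192734776757116 [679.7693509 196.1124063] [695.21453489 195.40583827]
origin [598.85895531  93.63296534] grip [508.88582123  95.83186138] hinge [718.82313408  90.70110397]
pred px in top0 [293.69452858 242.20311491] [array([271.35520893, 241.70276342]), array([316.03116258, 242.70340624])]
```

The left dial reads about 70.2 by the knob line. Both dials are set. Now to the handle.

```bash
python3 -m creep '{"offset":[[0,0,0],[-0.0354,-0.04,0],[-0.0354,-0.04,0],[-0.0354,-0.04,0],[0,0,0]],"rotation":[[0,0,-4.1],[0,0,0],[0,0,0],[0,0,0],[0,0,0]]}'
python3 - <<'E'
from h import *
s=env.state();print(s['ee_pos'],s['ee_rot'],s['qpos'])
p=camera_params("wrist"); im=grab_frame("wrist")[:,:,::-1]; cv2.imwrite("pics/w5.png",im)
np.savez("w5.npz",**p);print(proj(p,[508.9,95.8,155]))
E
```

```text
time_s: 10.98
ee_pos: [504.2, 92.6, 204.6]
ee_rot: [-179.7, 0.1, 88.5]
force: [0.7, 0.5, -0.3]
gripper_width: 91.0
[504.15228294  92.63068999 204.60950734] [-1.79719480e+02  6.70811091e-02  8.84940771e+01] [ 9.13486565e+00  1.32204447e+01  9.82600344e+01 -1.51534315e-02
  6.88076046e+01  1.06464663e+01]
[325.6152368  257.27288219]
```

View pics/w5.png

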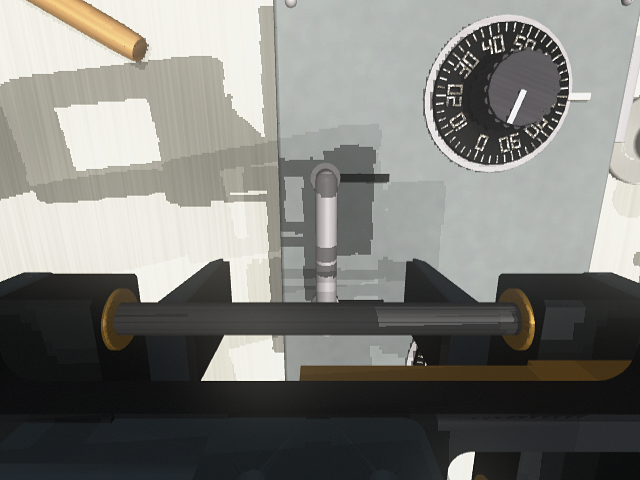

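The bar is at column 326, where I predicted it, and centred between the fingers. I'll descend and grip.

```bash
python3 -m creep '{"offset":[[0,0.001,0.035],[0,0,0.03],[0,0,0.004],[0,0,0]],"rotation":[[0,0,0],[0,0,0],[0,0,0],[0,0,0]]}'
python3 -m creep '{"offset":[[0,0,0],[0,0,0],[0,0,0],[0,0,0],[0,0,0]],"rotation":[[0,0,0],[0,0,0],[0,0,0],[0,0,0],[0,0,0]]}' 1 25
python3 -m creep '{"offset":[[0,0,0],[0,0,0]],"rotation":[[0,0,0],[0,0,0]]}'
```

```text
time_s: 11.52
ee_pos: [510.0, 94.9, 137.0]
ee_rot: [180.0, -0.0, 88.6]
force: [0.6, 0.8, 0.2]
gripper_width: 91.2
time_s: 12.15
ee_pos: [509.2, 94.4, 137.0]
ee_rot: [180.0, 0.0, 88.6]
force: [0.3, -0.2, 0.4]
gripper_width: 44.2
time_s: 12.4
ee_pos: [509.2, 94.4, 136.9]
ee_rot: [-180.0, 0.0, 88.6]
force: [-0.7, -0.2, -0.2]
gripper_width: 24.3
```

```bash
python3 -m creep '{"offset":[[0,0,0],[0,0,0],[0,0,0]],"rotation":[[0,0,0],[0,0,0],[0,0,0]]}'
python3 -m creep '{"offset":[[0,0.006,0],[0,0.006,0],[0,0.006,0],[0,0.006,0],[0,0,0]],"rotation":[[0,0,0],[0,0,0],[0,0,0],[0,0,0],[0,0,0]]}'
```

```text
time_s: 12.78
ee_pos: [509.5, 94.4, 136.9]
ee_rot: [180.0, 0.0, 88.6]
force: [1.5, -0.4, -0.3]
gripper_width: 13.1
time_s: 13.4
ee_pos: [533.5, 93.8, 136.9]
ee_rot: [-180.0, 0.0, 88.6]
force: [-3.3, -0.8, 2.7]
gripper_width: 13.5
```

The handle is drawn by 24 mm, and the grip width stayed on the bar. Next come the arc increments for the lid.

```bash
python3 - <<'E'
import numpy as np
f=np.radians(np.arange(0,69,4)+16.2); r=193.7
x=-r*np.cos(f); z=r*np.sin(f)
for i in range(17): print(4*(i+1), round((x[i+1]-x[i])/1000,4), round(-(z[i+1]-z[i])/1000,4))
E
```

```text
4 0.0042 -0.0128
8 0.0051 -0.0125
12 0.006 -0.0121
16 0.0068 -0.0117
20 0.0076 -0.0112
24 0.0084 -0.0106
28 0.0091 -0.01
32 0.0098 -0.0094
36 0.0104 -0.0087
40 0.011 -0.0079
44 0.0115 -0.0071
48 0.012 -0.0063
52 0.0124 -0.0055
56 0.0127 -0.0046
60 0.013 -0.0037
64 0.0132 -0.0028
68 0.0134 -0.0018
```

```bash
python3 -m creep '{"offset":[[0,0.0042,-0.0128],[0,0.0051,-0.0125],[0,0.006,-0.0121],[0,0.0068,-0.0117]],"rotation":[[0,0,0],[0,0,0],[0,0,0],[0,0,0]]}' - 35
python3 -m creep '{"offset":[[0,0.0076,-0.0112],[0,0.0084,-0.0106],[0,0.0091,-0.01],[0,0.0098,-0.0094]],"rotation":[[0,0,0],[0,0,0],[0,0,0],[0,0,0]]}'
```

```text
time_s: 13.9
ee_pos: [554.6, 93.3, 186.6]
ee_rot: [-179.9, 0.0, 88.6]
force: [-3.2, 1.2, -5.7]
gripper_width: 13.2
time_s: 14.4
ee_pos: [587.9, 92.6, 228.5]
ee_rot: [-179.7, 0.0, 88.6]
force: [-10.8, 0.2, -0.2]
gripper_width: 12.9
```

```bash
python3 -m creep '{"offset":[[0,0.0104,-0.0087],[0,0.011,-0.0079],[0,0.0115,-0.0071],[0,0.012,-0.0063]],"rotation":[[0,0,0],[0,0,0],[0,0,0],[0,0,0]]}'
python3 -m creep '{"offset":[[0,0,0]],"rotation":[[0,0,0]]}'
python3 - <<'E'
from h import *
cv2.imwrite("pics/s6.png",grab_frame("scene")[:,:,::-1])
print(env.state()['qpos'])
E
```

```text
time_s: 14.9
ee_pos: [632.6, 91.6, 261.2]
ee_rot: [-179.8, -0.0, 88.6]
force: [-12.8, 0.9, 10.1]
gripper_width: 13.2
time_s: 15.02
ee_pos: [635.0, 91.5, 262.2]
ee_rot: [179.8, -0.0, 88.6]
force: [-8.5, 1.6, 11.3]
gripper_width: 13.2
[7.16673949e+00 2.30488517e+01 7.55077538e+01 1.10693346e-02
 8.12444381e+01 8.53463116e+00]
```

View pics/s6.png

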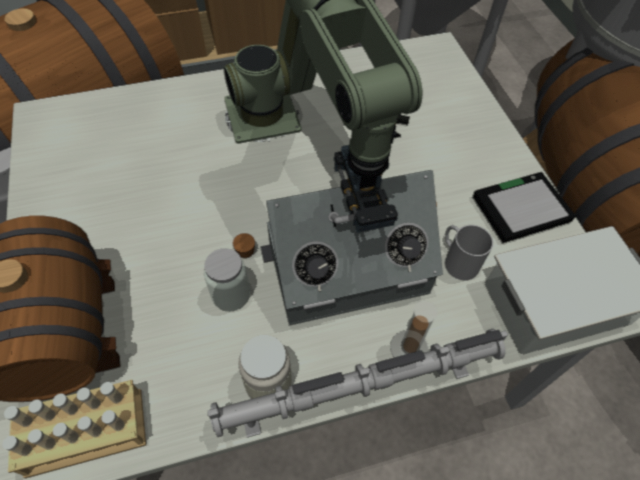

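The lid is at about 48°, with a modest outward radial load of about 14 N. I'll ease the path outward slightly and continue.

```bash
python3 -m creep '{"offset":[[0,0.0115,-0.0070],[0,0.0123,-0.0051],[0,0.0126,-0.0042]],"rotation":[[0,0,0],[0,0,0],[0,0,0]]}'
python3 -m creep '{"offset":[[0,0.013,-0.0032],[0,0.0133,-0.0023],[0,0,0]],"rotation":[[0,0,0],[0,0,0],[0,0,0]]}'
python3 -m creep '{"offset":[[0,0,0]],"rotation":[[0,0,0]]}'
python3 - <<'E'
from h import *
cv2.imwrite("pics/s7.png",grab_frame("scene")[:,:,::-1])
cv2.imwrite("pics/w7.png",grab_frame("wrist")[:,:,::-1])
E
```

```text
time_s: 15.45
ee_pos: [670.7, 90.7, 276.9]
ee_rot: [180.0, -0.0, 88.6]
force: [-7.9, 0.5, 4.5]
gripper_width: 13.3
time_s: 15.82
ee_pos: [699.7, 90.0, 283.0]
ee_rot: [179.6, -0.0, 88.6]
force: [-2.0, 1.6, 4.4]
gripper_width: 13.4
time_s: 15.95
ee_pos: [699.7, 90.0, 283.0]
ee_rot: [179.5, -0.0, 88.6]
force: [-1.9, 1.0, 5.7]
gripper_width: 13.1
```

View pics/s7.png

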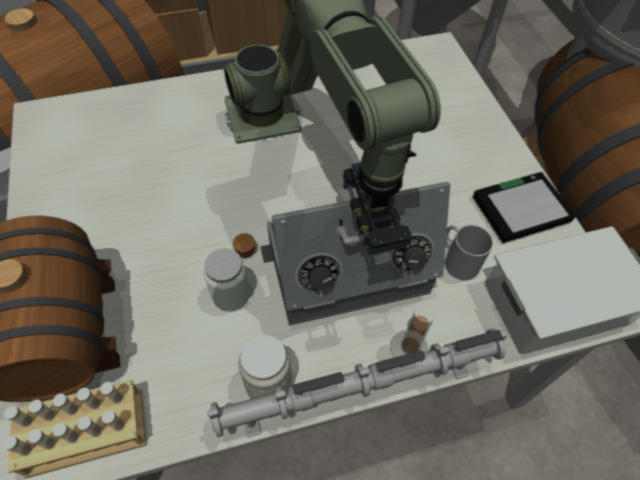

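View pics/w7.png

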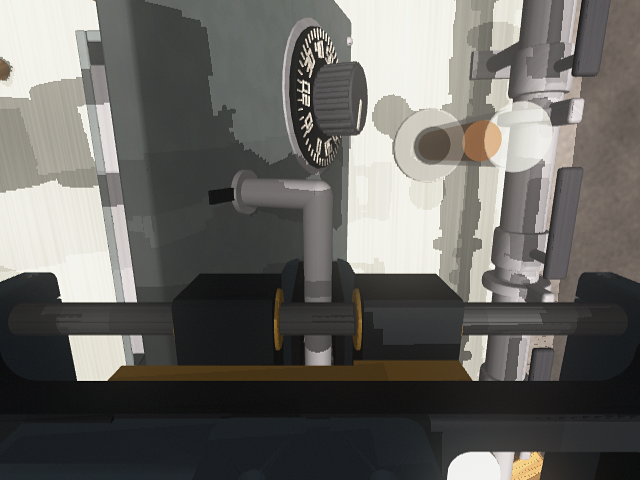

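The lid stands at about 68° with the bar still in the fingers. I'll open only part way, so the near finger clears the lid, then go straight up.

```bash
python3 -m creep '{"offset":[[0,0,0],[0,0,0],[0,0,0]],"rotation":[[0,0,0],[0,0,0],[0,0,0]]}' 0.66
python3 -m creep '{"offset":[[0,0,-0.015],[0,0,-0.03],[0,0,-0.04],[0,0,-0.04],[0,0,0]],"rotation":[[0,0,0],[0,0,0],[0,0,0],[0,0,0],[0,0,0]]}'
python3 -m creep '{"offset":[[0,0,0],[0,0,0]],"rotation":[[0,0,0],[0,0,0]]}'
python3 - <<'E'
from h import *
cv2.imwrite("pics/s8.png",grab_frame("scene")[:,:,::-1])
cv2.imwrite("pics/w8.png",grab_frame("wrist")[:,:,::-1])
E
```

```text
time_s: 16.42
ee_pos: [698.1, 89.7, 279.1]
ee_rot: [180.0, 0.0, 88.6]
force: [-0.2, -0.3, 1.1]
gripper_width: 31.0
time_s: 17.05
ee_pos: [698.6, 90.0, 409.3]
ee_rot: [179.5, -0.1, 88.6]
force: [0.1, 0.5, 0.8]
gripper_width: 31.4
time_s: 17.3
ee_pos: [697.4, 89.8, 402.5]
ee_rot: [-179.8, 0.0, 88.6]
force: [0.4, 0.6, 0.3]
gripper_width: 31.2
```

View pics/s8.png

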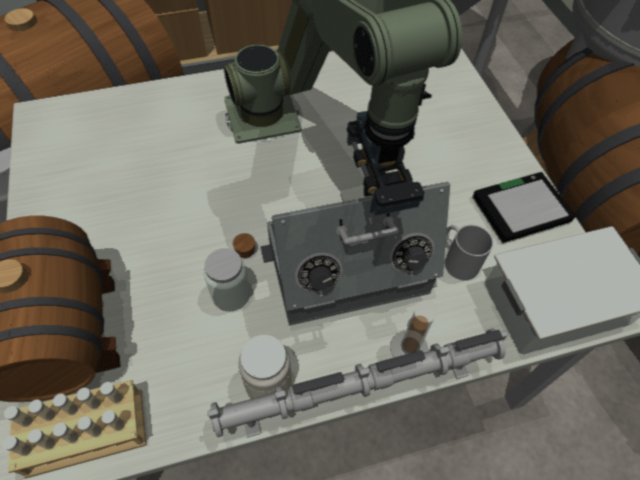

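View pics/w8.png

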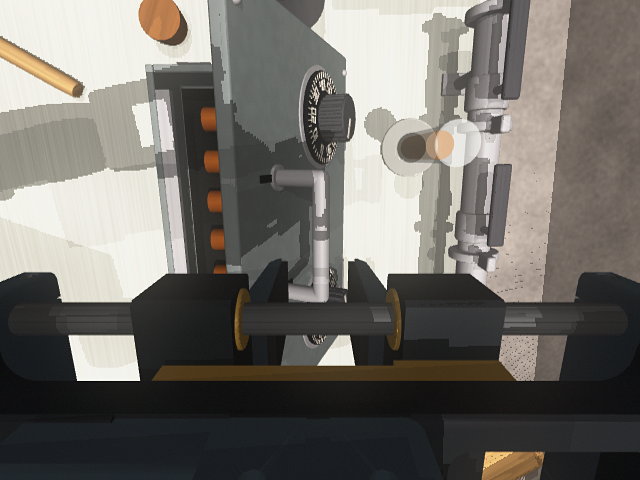

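The lid is open and standing still: its corners are at (271,218) and (448,184), the same before and after release. The gripper is well clear, and the jar, jug and right bung are at the same pixels as at the start. Handing in.

```bash
python3 - <<'E'
from workcell import env
env.job_done(); s=env.state(); print(s['time_s'],s['force'])
E
```

```text
the job is handed in; nothing more can be done
the job is handed in; nothing more can be done
```

The safe is open and the job is handed in, at about 17.4 s of the 58 s allowed. The hand-in gave no verdict.

- **Dials:** I turned the right dial 85.5° clockwise, and its picture showed 30 at the mark to within about half a number. I turned the left dial 80° anticlockwise. Glare hid its numbers, so I read it from the knob's white line, which gave about 70.2.
- **Handle and lid:** I drew the handle back the full 24 mm and raised the lid to about 68°, worked out from the gripper's position. I then opened the fingers part way and backed off straight up by about 125 mm.
- **Last checks:** The lid's corners stayed at the same pixels, within about 2, after I let go. The force on the tool was about zero. The jar, the jug and the right bung showed no shift in the pictures. The lid hid the left bung in the scene view; it was still standing in the last wrist picture, but I didn't measure its position.
- **Disagreements:** The top and wrist cameras differed by about 2 mm on the dial centres. During the lift the handle pushed outward with about 14 N, so I corrected the path slightly.

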